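# Lift the rinsing can off its stand with the lifting hook

## Task

A freshly rinsed loupe sits in the steel can on the grey draining stand. Take the orange-handled lifting hook from its blue bracket, lift the can off the stand by its bail with the hook (the gripper must not touch the can) and set it down gently, upright and centred, on the round cork mat with the loupe still in it. Then unhook it and hang the hook back in its bracket by its flange, leaving everything else where it is.

Things in the scene. Friction and masses are not known exactly. Their poses are not given: they have to be found in the camera images.
- hook: lifting hook with orange handle, 120 g, hangs upright in the bracket. Origin: on the shank's axis at the underside of its steel flange (disc 32 mm across, z=0 to 5 mm); z up. Handle 28 mm along x, 16 mm along y (grip it across y), z=5 to 55 mm. Below the flange an 8 mm shank goes down to z=-70 mm and bends into a J towards +x, lowest at z=-89 mm; see point hook_bowl
- hook_bowl (a point): where the bail hangs: bottom of the inside of the J (x=15, z=-81 mm in the hook's frame). The J's upturned nose stands at x=30 mm (rod 26 to 34 mm) with its tip at z=-61 mm; the mouth between shank and nose is 22 mm wide
- hook_handle (a point): middle of the hook's orange handle, 32 mm above the flange's underside. On the way from bracket to stand there is a fixed bench instrument, up to 240 mm high, about x=0.48 to 0.91, y=-0.24 to 0.14 m: carry the hook round its front or over it
- bracket: fixed blue bracket, holds the hook. Origin: on the table under the slot's seat. Base 110x90 mm (x -43 to 67), top 18 mm high, on rubber feet; rear post at x=50 to 62 mm, 50 mm wide; steel top plate 6 mm thick, 58 mm wide, x=-30 to 64 mm, top at z=120 mm. Slot in the plate along x, 16 mm wide, open at the front (-x) edge, ending at x=+8 mm; see point bracket_seat
- bracket_seat (a point): top of the slotted plate where the shank's axis belongs (bracket x=0, y=0, z=120 mm). The hook's flange lies on the plate, shank in the slot, nose to the bracket's +x. To take it: raise it 5 to 15 mm, draw it to the bracket's -x by 75 mm or more (the nose reaches back 34 mm under the plate), then go up. Back the same way
- can: open steel rinsing can, 90 mm across, 50 mm high, 0.24 to 0.42 kg, with a rigid arched bail over its mouth. Origin: centre of its underside, z up. The bail, a 6 mm rod, lies in the can's y-z plane: it rises at y=+-48 mm, slopes gently up from z=88 mm at y=+-44 mm to its peak at z=105 mm (centreline) over the centre; 52 mm free between its peak and the rim
- can_bail (a point): peak of the bail on its centreline, 105 mm above the can's underside
- loupe: black tapered eye loupe, 39 mm across, 40 mm high, standing loose in the can. Origin: centre of its underside
- stand: fixed round grey draining stand, 112 mm across, with an aluminium dish; the can stands in the dish at z=35 mm, inside a lip whose top is at z=43 mm (8 mm over the can's underside). Origin: centre of its underside
- mat: fixed round cork mat, 124 mm across, 5 mm thick. Origin: centre of its underside
- tape_roll: bystander: roll of kraft tape lying flat, 88 mm across, 24 mm high
- dropper_bottle: bystander: amber dropper bottle with black top, 32 mm across, 102 mm high
- slide_viewer: bystander: small upright viewer with white face and black frame, 30x34x66 mm
- tweezers: bystander: steel tweezers, 128 mm long
- lens_ring_a: bystander: black-rimmed lens ring lying flat, 58x50x8 mm
Things that resemble listed ones, but are neither listed nor needed, are in the scene too. What is shaped like the bracket but pink is not meant.

How it is judged (in metres and radians):
On the way, in this order (a step that is already met when the one before it is completed fails the run):
1. the hook is taken out of its bracket (horizontal distance between hook and bracket_seat above 0.06 m), for 0.1 s.
2. the can hangs from the hook, well clear of the stand (z of can in the frame of stand above 0.055 m and contact force between hook and can above 1 N and distance between hook_bowl and can_bail below 0.025 m), for 0.2 s.
3. the can stands on the cork mat with the hook clear of it (horizontal distance between can and mat below 0.025 m and z of can in the frame of mat between 0.001 and 0.009 m and angle between can's own z axis and vertical below 0.06 rad and z of loupe in the frame of can below 0.03 m and horizontal distance between loupe and can below 0.035 m and distance between hook_bowl and can_bail above 0.05 m and contact force between hook and can below 0.1 N), for 0.2 s.
4. the hook hangs in its bracket again (horizontal distance between hook and bracket_seat below 0.014 m and z of hook in the frame of bracket_seat between -0.004 and 0.004 m and angle between hook's own z axis and vertical below 0.12 rad), for 0.2 s.
At the end, for the whole second after the job is handed in: the can stands upright (within 0.06 rad) and at rest on the cork mat, its centre within 25 mm of the mat's centre, the loupe in it; the hook hangs at rest in the bracket, flange on the plate (within 4 mm in height), shank in the slot within 14 mm of the seat, upright within 0.12 rad (all of step 4 and horizontal distance between can and mat below 0.025 m and z of can in the frame of mat between 0.001 and 0.009 m and angle between can's own z axis and vertical below 0.06 rad and z of loupe in the frame of can below 0.03 m and horizontal distance between loupe and can below 0.035 m and linear speed of each of can, hook, loupe below 0.02 m/s); the robot touches nothing.
It fails at once if the gripper or arm touches the can (contact force between any of the fingers, the arm and can above 0.5 N).
It fails at once if the can is tipped by more than 0.5 rad (angle between can's own z axis and vertical above 0.5 rad).
It fails at once if the can is dropped or banged down (faster than 0.35 m/s below 30 mm) (height (world z) of can below 0.03 m and linear speed of can above 0.35 m/s).
It fails at once if a bystander is moved more than 25 mm (distance of any of tape_roll, dropper_bottle, slide_viewer, tweezers, lens_ring_a from where it was at the start of the episode above 0.025 m).
It also fails if it takes over 67 s, if anything falls off the work surface, if the arm or the gripper's body presses on something with over 40 N, if the wrist force passes 120 N, or if a joint passes its speed limit or range.

## Robot

A 6-joint arm with a two-finger parallel gripper is mounted at the origin on a cart in front of the work surface, level with it; the furniture and walls round the work are solid. World frame = base frame: x ahead of the robot, y to its left, z up, the work surface at z = 0. Lengths are in m, angles in degrees, forces in N, time in s.
With the tool pointing down it reaches from about 0.325 to 0.85 m from the base axis. Payload 15.5 kg.
Tool frame: the origin (TCP) lies at the very end of the fingers, on their centre line; the grasp point (between the pads) lies 19 mm behind it; y points along the fingers, x is the direction in which the jaws open and shut, and the axes are right-handed (so a half turn about y gives the same grasp; the last joint's range is limited). The gripper opens to 91 mm and grips with 3 to 60 N. Pads are 32 mm wide; open, the fingers measure 118 mm over their backs; the gripper's body (76 mm by 178 mm) begins 60 mm behind the grasp point.
Start: joints at [-75.43, 28.281, 77.091, -0, 74.628, -5.472], TCP at [0.214, -0.587, 0.214] pointing down, gripper open.
Joint ranges: [-166.48, 166.48], [-47.26, 123.95], [12.59, 153.08], [-70.14, 250.14], [6.76, 159.57], [-176.63, 176.63]. Speed limits (degrees/s): [108.29, 108.29, 147.25, 172.46, 172.46, 172.46].

## Interface

Orientations are given as a 3x3 rotation matrix whose columns are the frame's x, y, z axes.
In Python, from plant import arm, cams gives the robot as it stands. The module is installed in compiled form; this text tells all that it offers.
- The arm moves only by the shell command python3 -m inch 'ROWS' [FORCE]. ROWS is JSON, a list of rows, each a list of 5 numbers: the shift along the tool's x, y, z in cm, then the turn about the tool's y in rad, then the finger opening in cm, from 0 to 9.12. In form: [[tx, ty, tz, yaw, fingers], ...]. A call has 1 to 5 rows; each row is the pose to reach, as a shift and turn from the pose commanded when the call began, along the tool's axes at that moment; what a row does not reach only later rows make up. A row lasts 1/12 s, in which the tool goes at most 41.7 mm and 7.16 degrees, less where a joint would pass 70% of its speed; a pose out of reach is approached as far as the arm can. A call with a gripper value outside its range is refused whole. The fingers move at their own pace and stop on an object; FORCE is the grip in N (left out, the last holds). Time passes only in rows, so rows that repeat a pose let the fingers close. It gives the time, the measured TCP pose, the force and the opening at its end, in the units of the state.
- arm.sense(): the state, without advancing time (a new reading comes with each control period).
- cams.get_image(name): name is "side" or "top"; returns the picture (384x512x3 uint8, red, green, blue); there is no depth.
- cams.get_calibration(name): a dict with "camera_matrix" (3x3 intrinsics, pixels), "k1" (the pictures are not rectified: a ray, as slopes to the right and down, at radius r is drawn at 1 + k1 r^2 times it, then the intrinsics apply), "R" (3x3) and "t" (3): a world point X has camera coordinates R X + t. Camera axes: x right, y down, z forward; pixel columns grow to the right and rows downward; lengths in m; the calibration is good to about 2 mm. A picture is of the moment at which its call begins. get_calibration takes no time and is no camera call.
- arm.finish_job(): hands the job in, once; it reports no verdict.
The state is a dict: "t": time; "joint_pos": joint angles; "joint_velocities": joint speeds; "joint_torque": joint torques, N m; "tool_pos": TCP position; "tcp_rot": TCP orientation; "ft_force": force on the tool from outside, world axes, zero at the start; "ft_torque": the same for the moment, N m; "opening": finger opening in m.
Only numpy, scipy, OpenCV 4.12 (cv2) and the standard library are available. Lean on these libraries where they do the work, as an engineer would, in place of code of your own. Each camera call takes 0.05 s, during which the arm holds its last target.

## Working session

There is one attempt and no reset: what is moved stays moved. The work goes in short steps, Python scripts to look and compute and a shell command to move; the robot and the scene stay as the last step left them, time stands still between calls to the robot, and variables do not carry over. Pictures are saved under pics/ and viewed, and the job is handed in when it is done.

```bash
mkdir -p pics; ls; python3 - <<'E'
from plant import arm,cams
import cv2,numpy as np
for n in("side","top"):
    im=cams.get_image(n);cv2.imwrite(f"pics/{n}0.png",cv2.cvtColor(im,cv2.COLOR_RGB2BGR))
    print({k:np.round(v,4).tolist() for k,v in cams.get_calibration(n).items()})
s=arm.sense()
for k in s: print(k,np.round(s[k],4).tolist())
E
```

```text
pics
{'camera_matrix': [[422.6306, 0.0, 257.6267], [0.0, 422.6306, 190.9958], [0.0, 0.0, 1.0]], 'k1': -0.1044, 'R': [[-0.9283, -0.3712, -0.0197], [-0.2112, 0.5704, -0.7937], [0.3059, -0.7327, -0.6079]], 't': [0.4829, 0.2983, 1.2996]}
{'camera_matrix': [[490.9993, 0.0, 261.553], [0.0, 490.9993, 189.526], [0.0, 0.0, 1.0]], 'k1': -0.0783, 'R': [[-0.2501, -0.9682, -0.0085], [-0.8911, 0.2335, -0.3892], [0.3788, -0.0898, -0.9211]], 't': [0.0252, 0.5718, 1.8904]}
t 0.1
joint_pos [-75.4297, 28.3123, 77.1244, 0.0004, 74.6285, -5.4736]
joint_velocities [-0.0145, -0.1273, -0.1017, 0.0766, 0.0038, 0.0364]
joint_torque [0.0017, -88.024, -38.2544, 0.071, 0.0483, -0.0]
tool_pos [0.2141, -0.5868, 0.2134]
tcp_rot [[0.3427, -0.0003, 0.9394], [-0.9394, 0.0011, 0.3427], [-0.0011, -1.0, 0.0001]]
ft_force [0.076, 0.0302, -0.3497]
ft_torque [-0.0271, -0.0589, -0.0499]
opening 0.0912
```

View pics/side0.png

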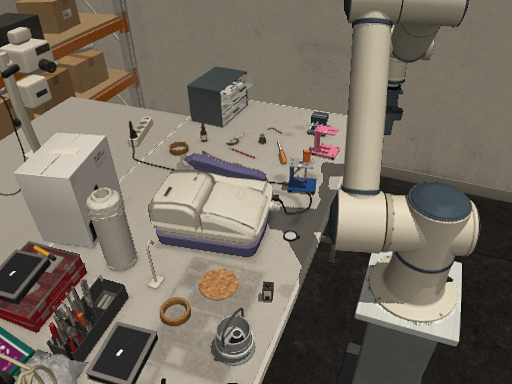

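View pics/top0.png

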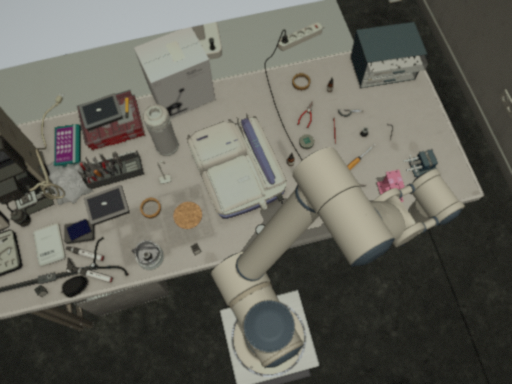

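The side view shows the blue bracket with the orange hook at about (302,170), the pink decoy at (325,140), the cork mat at (218,284) and the can on its stand at (235,335). In the top view the arm hides the bracket. The mat is at (188,215) and the can at (148,255). Next I'll write helpers and enlarge crops.

```bash
cat > h.py <<'E'
import numpy as np,cv2
from plant import arm,cams
C={n:cams.get_calibration(n) for n in("side","top")}
for c in C.values():
    for k in c: c[k]=np.asarray(c[k],float)
def D(c): return np.array([float(c["k1"]),0,0,0,0])
def proj(n,P):
    c=C[n];return cv2.projectPoints(np.atleast_2d(np.array(P,float)),cv2.Rodrigues(c["R"])[0],c["t"],c["camera_matrix"],D(c))[0][:,0]
def ray(n,uv):
    c=C[n];p=cv2.undistortPointsIter(np.array([[uv]],float),c["camera_matrix"],D(c),None,None,(3,100,1e-12))[0,0]
    d=c["R"].T@np.array([p[0],p[1],1]);return -c["R"].T@c["t"],d/np.linalg.norm(d)
def onz(n,uv,z):
    o,d=ray(n,uv);return o+d*(z-o[2])/d[2]
def tri(a,b):
    (o,d),(p,e)=ray("side",a),ray("top",b)
    s=np.linalg.lstsq(np.c_[d,-e],p-o,rcond=None)[0];x,y=o+d*s[0],p+e*s[1]
    return (x+y)/2,np.linalg.norm(x-y)
def snap(n,f):
    im=cv2.cvtColor(cams.get_image(n),cv2.COLOR_RGB2BGR);cv2.imwrite(f"pics/{f}.png",im);return im
def crop(im,x,y,w,h,s,f):
    c=cv2.resize(im[y:y+h,x:x+w],None,fx=s,fy=s,interpolation=cv2.INTER_CUBIC);
    for i in range(0,w,10): cv2.putText(c,str(x+i),(i*s,8),0,.3,(0,0,255),1);cv2.line(c,(i*s,10),(i*s,14),(0,0,255),1)
    for i in range(0,h,10): cv2.putText(c,str(y+i),(0,i*s+4),0,.3,(0,0,255),1);cv2.line(c,(22,i*s),(26,i*s),(0,0,255),1)
    cv2.imwrite(f"pics/{f}.png",c)
E
python3 - <<'E'
from h import *
s=cv2.imread("pics/side0.png");t=cv2.imread("pics/top0.png")
crop(s,265,110,90,95,6,"s_br");crop(s,190,260,90,110,5,"s_can");crop(t,125,190,90,90,6,"t_can")
crop(s,160,100,200,100,4,"s_by")
E
```

```text
(no output)
```

View pics/s_br.png

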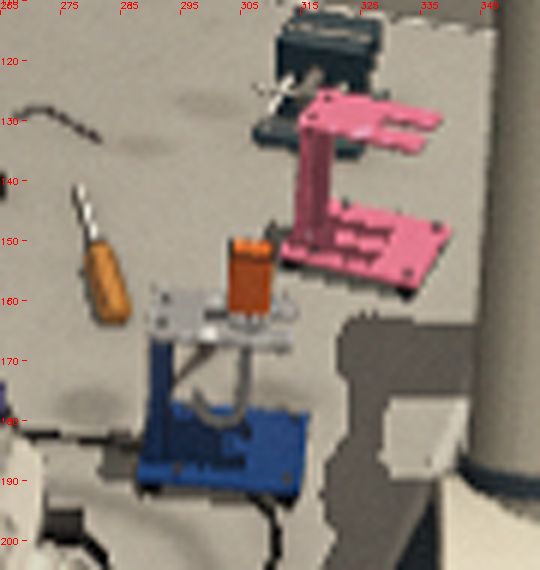

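View pics/s_can.png

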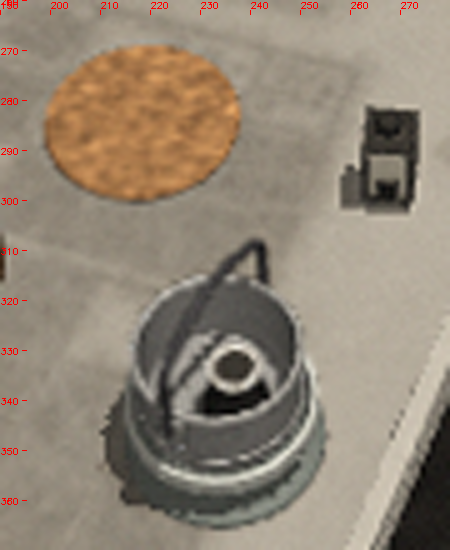

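View pics/t_can.png

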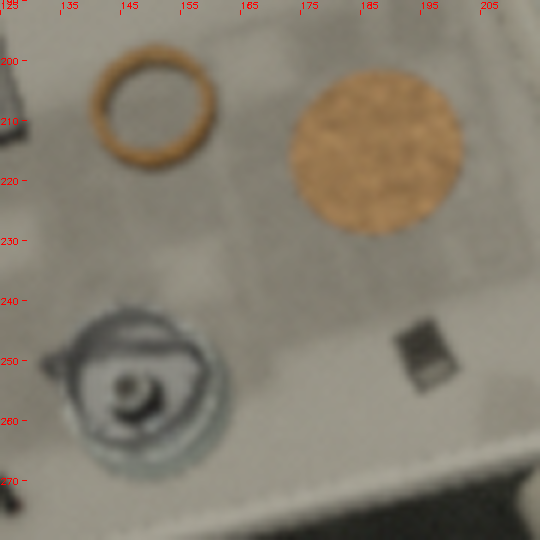

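View pics/s_by.png

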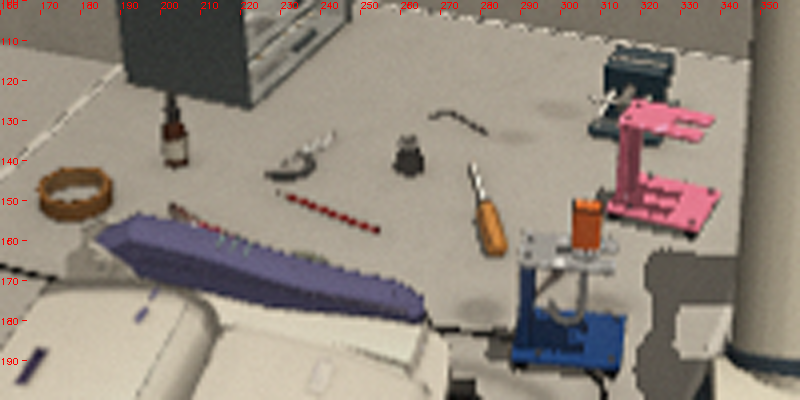

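```bash
python3 - <<'E'
from h import *
np.set_printoptions(precision=4,suppress=True)
print("mat top",onz("top",(187.7,215),.005),"side",onz("side",(217.8,284.3),.005))
print("rim top",onz("top",(147,253),.085),"side",onz("side",(233.5,330),.085))
print("handle top",onz("side",(307,150.5),.175),"handle mid",onz("side",(306.7,156),.152))
print("base c",[onz("side",p,.018) for p in((288,187),(313,189.5),(315.5,178.5))])
print("plate",[onz("side",p,.12) for p in((291,158),(290,166.5),(313,168))])
print("viewer",onz("top",(195.5,254),0), "tape",onz("top",(302,82),0.02), onz("side",(150+29,148),.024))
print("cam pos",[(-C[n]["R"].T@C[n]["t"]) for n in C])
E
```

```text
mat top [0.5711 0.2028 0.005 ] side [0.5711 0.2088 0.005 ]
rim top [0.4229 0.3856 0.085 ] side [0.4296 0.3918 0.085 ]
handle top [ 0.4645 -0.379   0.175 ] handle mid [ 0.4636 -0.376   0.152 ]
base c [array([ 0.5217, -0.3327,  0.018 ]), array([ 0.4234, -0.3515,  0.018 ]), array([ 0.4342, -0.4272,  0.018 ])]
plate [array([ 0.5305, -0.3889,  0.12  ]), array([ 0.5154, -0.3305,  0.12  ]), array([ 0.4296, -0.3513,  0.12  ])]
viewer [0.3967 0.2053 0.    ] tape [ 1.0879 -0.4538  0.02  ] [ 1.0833 -0.4352  0.024 ]
cam pos [array([0.1137, 0.9613, 1.0363]), array([-0.2003,  0.0606,  1.964 ])]
```

```bash
cat >> h.py <<'E'
def T(P,x,y,z,deg):
    a=np.radians(deg);return np.array(P,float)@np.array([[np.cos(a),-np.sin(a),0],[np.sin(a),np.cos(a),0],[0,0,1]]).T+[x,y,z]
def circ(r,z,n=40):
    a=np.linspace(0,2*np.pi,n+1);return np.c_[r*np.cos(a),r*np.sin(a),0*a+z]
BAIL=[[0,-.048,.04],[0,-.048,.082],[0,-.044,.088],[0,-.022,.0985],[0,0,.105],[0,.022,.0985],[0,.044,.088],[0,.048,.082],[0,.048,.04]]
def can(x,y,z,d): return [(T(circ(.045,.05),x,y,z,d),(0,255,0)),(T(circ(.045,0),x,y,z,d),(0,180,0)),(T(BAIL,x,y,z,d),(255,0,255))]
def mat(x,y): return [(T(circ(.062,.005),x,y,0,0),(255,255,0))]
def box(a,b,c,d,e,f):
    q=[[a,c],[b,c],[b,d],[a,d],[a,c]];return [np.c_[q,[e]*5],np.c_[q,[f]*5]]
def bracket(x,y,d):
    L=[(T(p,x,y,0,d),(255,255,0)) for p in box(-.043,.067,-.045,.045,.018,.018)]
    L+=[(T(p,x,y,0,d),(0,255,0)) for p in box(-.03,.064,-.029,.029,.12,.12)]
    return L
def hook(x,y,z,d):
    L=[(T(p,x,y,z,d),(0,255,255)) for p in box(-.014,.014,-.008,.008,.005,.055)]
    a=np.linspace(np.pi,2*np.pi,12)
    J=[[0,0,0],[0,0,-.07]]+[[.015+.015*np.cos(t),0,-.07+.015*np.sin(t)] for t in a]+[[.03,0,-.061]]
    return L+[(T(J,x,y,z,d),(255,0,255)),(T(circ(.016,0),x,y,z,d),(0,255,0))]
def draw(im,n,Ls,x,y,w,h,s,f):
    c=cv2.resize(im[y:y+h,x:x+w],None,fx=s,fy=s,interpolation=cv2.INTER_CUBIC)
    for P,col in Ls:
        q=(proj(n,P)+.5-[x,y])*s
        cv2.polylines(c,[np.int32(np.round(q*8))],False,col,1,cv2.LINE_AA,3)
    cv2.imwrite(f"pics/{f}.png",c);return c
E
cat > fit.py <<'E'
from h import *
import sys
s=cv2.imread("pics/side0.png");t=cv2.imread("pics/top0.png")
cx,cy,cd=.426,.388,float(sys.argv[1])
L=can(cx,cy,.035,cd)+mat(.571,.205)
a=draw(s,"side",L,190,260,75,105,5,"x");b=draw(t,"top",L,125,190,90,90,5,"x")
b=cv2.copyMakeBorder(b,0,a.shape[0]-b.shape[0],0,0,cv2.BORDER_CONSTANT)
cv2.imwrite("pics/"+sys.argv[2]+".png",np.hstack([a[:525],b[:525]])[:, :800])
E
python3 fit.py -20 f1; python3 fit.py 20 f2
```

```text
(no output)
```

View pics/f1.png

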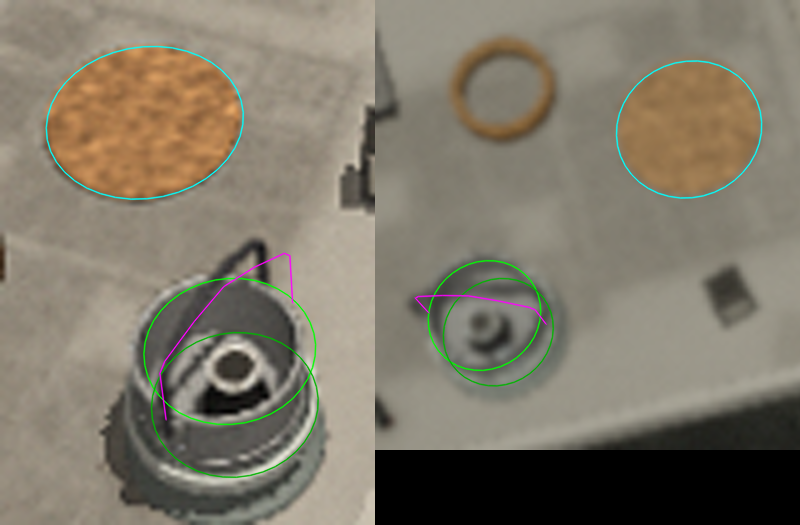

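View pics/f2.png

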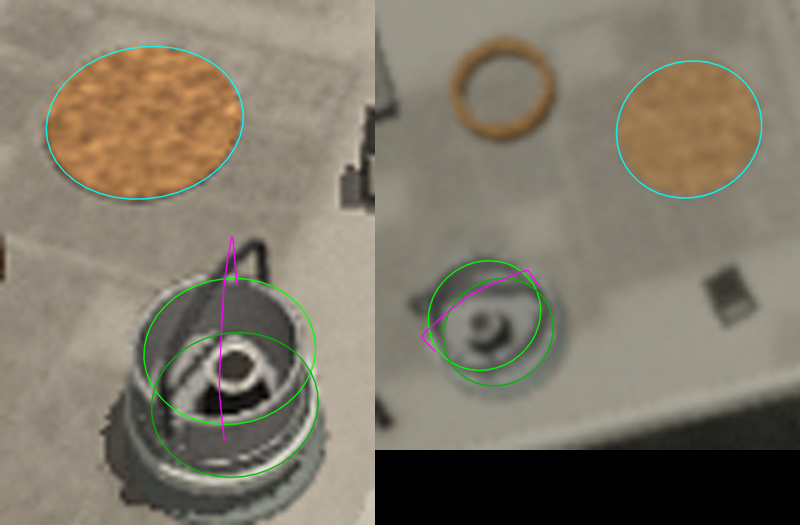

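```bash
cat > fit.py <<'E'
from h import *
import sys
s=cv2.imread("pics/side0.png");t=cv2.imread("pics/top0.png")
cx,cy,cd=map(float,sys.argv[1:4])
L=can(cx,cy,.035,cd)
a=draw(s,"side",L,208,300,52,66,9,"x");b=draw(t,"top",L,128,236,40,44,9,"x")
b=cv2.copyMakeBorder(b,0,max(0,a.shape[0]-b.shape[0]),0,0,cv2.BORDER_CONSTANT)
cv2.imwrite("pics/"+sys.argv[4]+".png",np.hstack([a,b])[:600, :800])
E
python3 fit.py .4315 .390 -8 f3
```

```text
(no output)
```

View pics/f3.png

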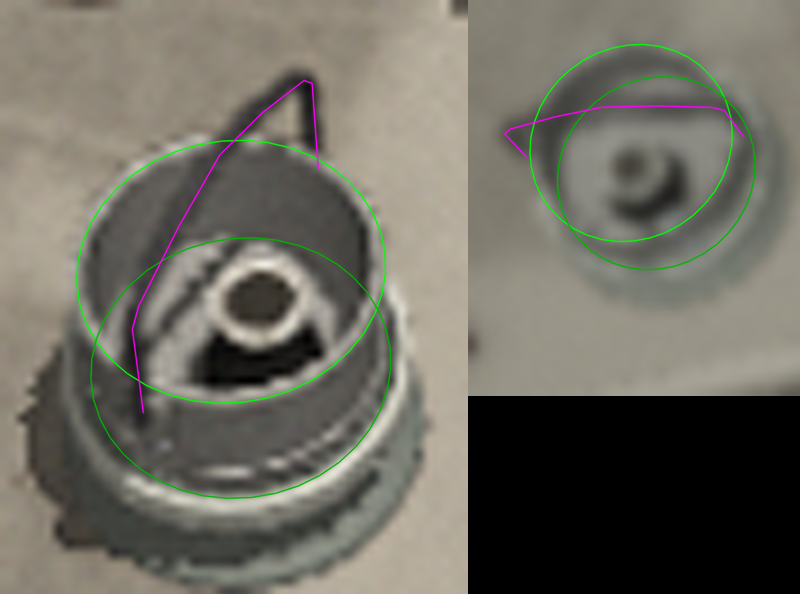

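```bash
cat > fitb.py <<'E'
from h import *
import sys
s=cv2.imread("pics/side0.png")
x,y,d=map(float,sys.argv[1:4])
draw(s,"side",bracket(x,y,d)+hook(x,y,.12,d),283,145,38,52,11,sys.argv[4])
E
python3 fitb.py .463 -.378 10 g1
```

```text
(no output)
```

View pics/g1.png

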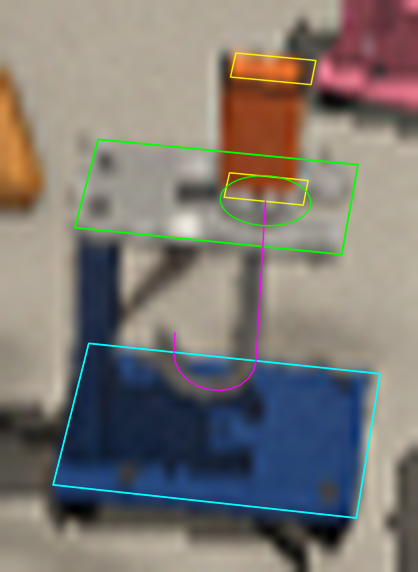

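```bash
python3 fitb.py .467 -.376 10 g2;python3 fitb.py .467 -.376 14 g3; python3 - <<'E'
import cv2,numpy as np
s=cv2.imread("pics/side0.png")[145:197,283:321]
s=cv2.resize(s,None,fx=11,fy=11,interpolation=cv2.INTER_CUBIC)
a=cv2.imread("pics/g2.png");b=cv2.imread("pics/g3.png")
cv2.imwrite("pics/g4.png",cv2.resize(np.hstack([a,s,b]),(800,365)))
cv2.imwrite("pics/g5.png",np.hstack([a,b])[:, :800])
E
```

```text
(no output)
```

View pics/g5.png

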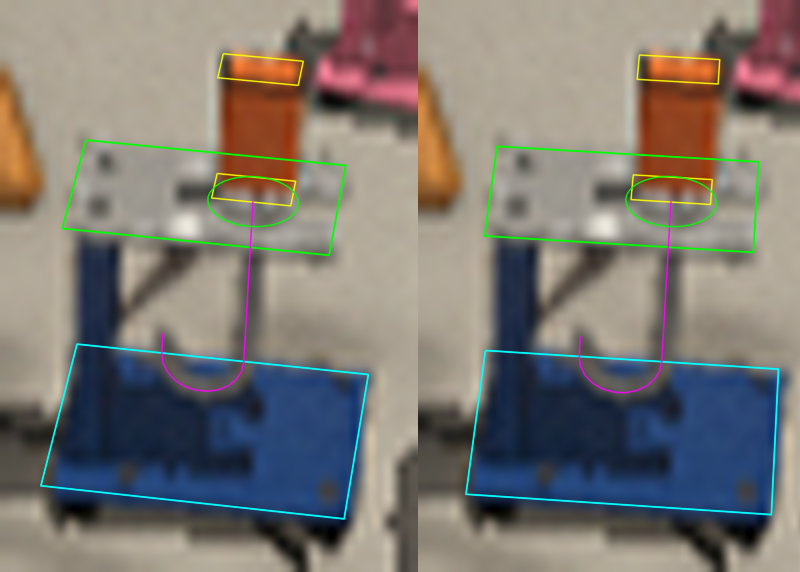

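```bash
python3 -m inch '[[-1.1,0,3.1,0.02,9.12],[-2.3,0,6.5,0.05,9.12],[-3.6,0,10.2,0.08,9.12],[-4.9,0,13.9,0.1,9.12],[-6.2,0,17.6,0.131,9.12]]' 8
```

```text
t: 0.52
tool_pos: [0.3592, -0.4672, 0.2137]
tcp_rot: [[0.216, -0.0, 0.976], [-0.976, 0.0, 0.216], [-0.0, -1.0, -0.0]]
ft_force: [1.0, -0.3, 0.7]
opening: 0.091
```

```bash
python3 -m inch '[[-1.9,0,3.5,0,9.12],[-3.6,0,7.0,0,9.12],[-5.1,0,10.1,0,9.12],[-6.1,0,12.0,0,9.12],[-6.4,0,12.5,0,9.12]]'; python3 - <<'E'
from h import *
s=snap("side","side1")
crop(s,260,100,80,95,6,"s1")
t=snap("top","top1");p=proj("top",[[.4665,-.379,.175]])[0];print(p,proj("side",[[.4665,-.379,.175]])[0])
crop(t,320,150,100,90,6,"t1")
print(arm.sense()["tool_pos"])
E
```

```text
t: 0.93
tool_pos: [0.4687, -0.3764, 0.2136]
tcp_rot: [[0.22, 0.0, 0.976], [-0.976, 0.001, 0.22], [-0.001, -1.0, 0.0]]
ft_force: [-0.5, -0.2, 0.6]
opening: 0.0912
[330.78869492 189.40055866] [306.4919831  150.40180533]
[ 0.46695668 -0.37812915  0.21363109]
```

View pics/s1.png

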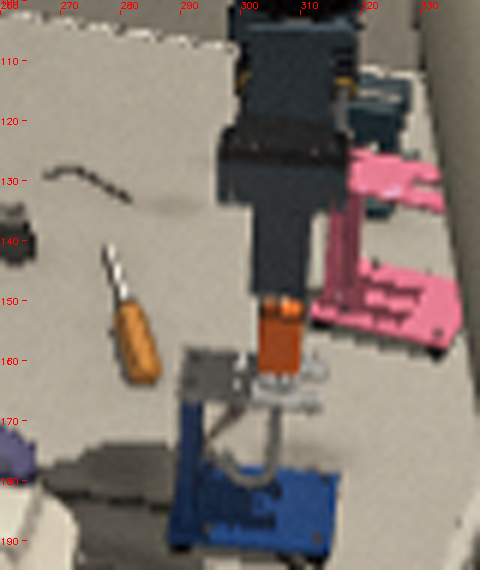

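View pics/t1.png

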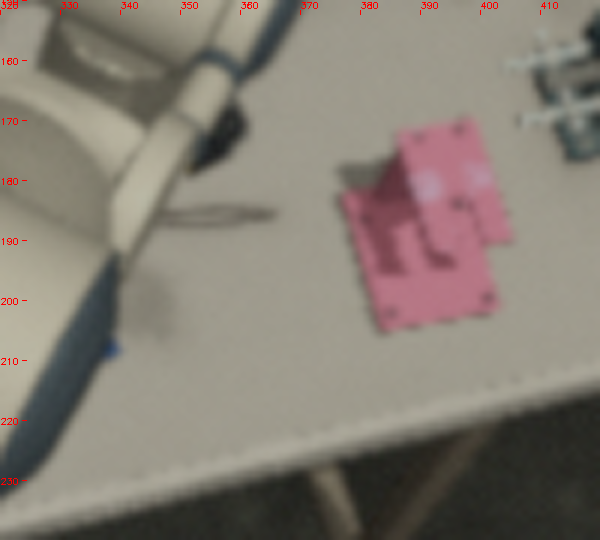

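```bash
python3 -m inch '[[0,2,0,0,9.12],[0,4.5,0,0,9.12],[0,6.6,0,0,9.12],[0,7.5,0,0,9.12],[0,7.5,0,0,5.0]]' 5;  python3 -m inch '[[0,0,0,0,3.5],[0,0,0,0,3.5],[0,0,0,0,2.8],[0,0,0,0,2.2],[0,0,0,0,2.2]]' 5;python3 - <<'E'
from h import *
s=snap("side","side2")
crop(s,260,100,80,95,6,"s2")
print(arm.sense()["ft_force"])
E
```

```text
t: 1.45
tool_pos: [0.4646, -0.379, 0.137]
tcp_rot: [[0.216, -0.003, 0.976], [-0.976, 0.003, 0.216], [-0.003, -1.0, -0.002]]
ft_force: [-0.7, 0.2, 0.3]
opening: 0.0867
t: 1.87
tool_pos: [0.4667, -0.3792, 0.1397]
tcp_rot: [[0.217, 0.001, 0.976], [-0.976, -0.001, 0.217], [0.001, -1.0, 0.001]]
ft_force: [0.3, 1.0, 0.3]
opening: 0.0541
[ 0.42349814 -0.10296305  0.31829461]
```

View pics/s2.png

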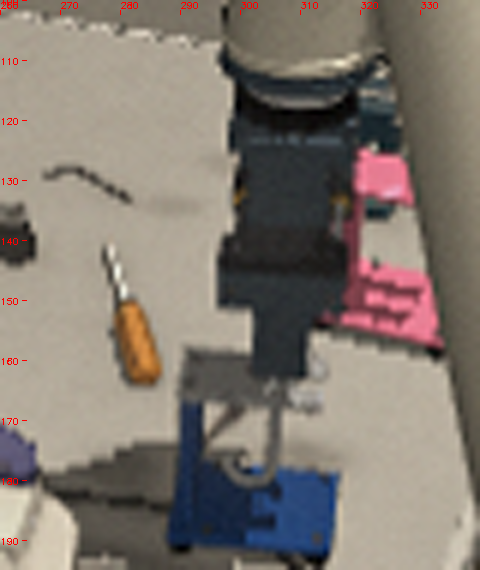

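```bash
python3 -m inch '[[0,0,0,0,1.4],[0,0,0,0,1.4],[0,0,0,0,1.4],[0,0,0,0,1.4],[0,0,0,0,1.4]]' 5;python3 -m inch '[[0,0,0,0,1.2],[0,0,0,0,1.2],[0,0,0,0,1.2]]' 5
```

```text
t: 2.33
tool_pos: [0.4664, -0.3789, 0.1389]
tcp_rot: [[0.217, -0.0, 0.976], [-0.976, 0.0, 0.217], [-0.0, -1.0, -0.0]]
ft_force: [-1.0, 1.5, 0.4]
opening: 0.0168
t: 2.58
tool_pos: [0.4664, -0.3789, 0.1389]
tcp_rot: [[0.217, -0.0, 0.976], [-0.976, 0.0, 0.217], [-0.0, -1.0, -0.0]]
ft_force: [0.2, 1.3, 0.3]
opening: 0.0158
```

```bash
python3 -m inch '[[0,0,0,0,1.2],[0,-0.3,0,0,1.2],[0,-0.7,0,0,1.2],[0,-1.0,0,0,1.2],[0,-1.0,0,0,1.2]]' 40; python3 - <<'E'
from h import *
s=snap("side","side3")
draw(s,"side",bracket(.4665,-.379,12.5)+hook(.4665,-.379,.13,12.5),283,145,38,52,11,"s3")
print(arm.sense()["ft_force"],arm.sense()["tool_pos"])
E
```

```text
t: 3.0
tool_pos: [0.4667, -0.3794, 0.1498]
tcp_rot: [[0.217, 0.001, 0.976], [-0.976, -0.001, 0.217], [0.001, -1.0, 0.001]]
ft_force: [0.1, 0.1, -0.8]
opening: 0.0159
[-0.56252454  0.56545946 -2.12879587] [ 0.46662765 -0.37921188  0.14946841]
```

View pics/s3.png

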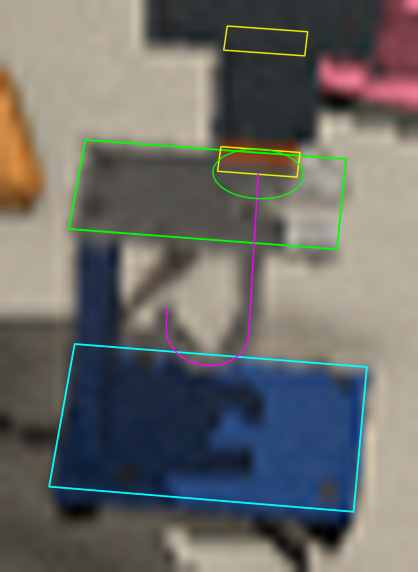

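```bash
python3 -m inch '[[0,0,-1.2,0,1.2],[0,0,-3,0,1.2],[0,0,-5,0,1.2],[0,0,-7.5,0,1.2],[0,0,-9.5,0,1.2]]' 40; python3 - <<'E'
from h import *
s=snap("side","side4");q=arm.sense();print(q["tool_pos"],q["ft_force"])
crop(s,270,90,90,110,5,"s4")
E
```

```text
t: 3.47
tool_pos: [0.3717, -0.3995, 0.1487]
tcp_rot: [[0.217, -0.001, 0.976], [-0.976, 0.0, 0.217], [-0.0, -1.0, -0.001]]
ft_force: [-0.4, -1.3, -1.3]
opening: 0.0158
[ 0.36886392 -0.39986883  0.14864484] [-2.87880959 -1.41675077 -2.13828009]
```

View pics/s4.png

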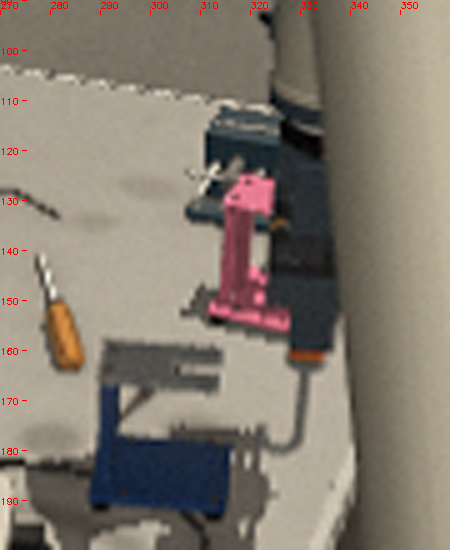

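```bash
python3 -m inch '[[0,-2.5,0,0.05,1.2],[0,-6.5,0,0.13,1.2],[0,-10.6,0,0.21,1.2],[0,-14.7,0,0.29,1.2],[0,-18.7,0,0.358,1.2]]' 40;  python3 -m inch '[[0,-0.4,0,0,1.2]]' 40
```

```text
t: 3.93
tool_pos: [0.3727, -0.3993, 0.338]
tcp_rot: [[-0.143, -0.0, 0.99], [-0.99, 0.0, -0.143], [-0.0, -1.0, -0.0]]
ft_force: [1.4, -0.9, -1.3]
opening: 0.0159
t: 4.02
tool_pos: [0.3745, -0.4015, 0.347]
tcp_rot: [[-0.143, 0.006, 0.99], [-0.99, -0.008, -0.143], [0.007, -1.0, 0.007]]
ft_force: [0.5, -0.8, -0.3]
opening: 0.016
```

```bash
python3 -m inch '[[-2,0,-0.2,0,1.2],[-5.5,0,-0.7,0,1.2],[-9.5,0,-1.3,0,1.2],[-13.5,0,-1.9,0,1.2],[-17.5,0,-2.5,0,1.2]]' 40;  python3 -m inch '[[-4,0,-0.6,0,1.2],[-8,0,-1.2,0,1.2],[-12,0,-1.8,0,1.2],[-16,0,-2.4,0,1.2],[-20,0,-3,0,1.2]]' 40
```

```text
t: 4.43
tool_pos: [0.3721, -0.2212, 0.3394]
tcp_rot: [[-0.139, -0.0, 0.99], [-0.99, 0.0, -0.139], [-0.0, -1.0, -0.0]]
ft_force: [1.6, 0.1, -0.7]
opening: 0.0157
t: 4.85
tool_pos: [0.3702, -0.0191, 0.3397]
tcp_rot: [[-0.139, 0.0, 0.99], [-0.99, -0.0, -0.139], [0.0, -1.0, 0.0]]
ft_force: [1.2, -0.6, -1.0]
opening: 0.0155
```

```bash
python3 -m inch '[[-4,0,-0.6,0,1.2],[-8,0,-1.2,0,1.2],[-12,0,-1.8,0,1.2],[-16,0,-2.4,0,1.2],[-20,0,-3,0,1.2]]' 40
```

```text
t: 5.27
tool_pos: [0.3684, 0.1833, 0.3397]
tcp_rot: [[-0.138, 0.0, 0.99], [-0.99, -0.0, -0.138], [0.0, -1.0, 0.0]]
ft_force: [1.7, -1.1, 0.1]
opening: 0.016
```

```bash
python3 -m inch '[[-4,0,-0.5,0,1.2],[-8,0,-1,0,1.2],[-12,0,-1.5,0,1.2],[-16,0,-2.0,0,1.2],[-19,0,-2.4,0,1.2]]' 40;  python3 -m inch '[[-1.5,0,-0.2,0,1.2],[-2.3,0,-0.2,0,1.2],[-2.3,0,-0.2,0,1.2]]' 40; python3 - <<'E'
from h import *
for n in("side","top"): snap(n,n+"5")
q=arm.sense();print(q["tool_pos"],q["joint_pos"])
E
```

```text
t: 5.68
tool_pos: [0.3712, 0.3756, 0.3393]
tcp_rot: [[-0.137, -0.0, 0.991], [-0.991, 0.0, -0.137], [-0.0, -1.0, -0.0]]
ft_force: [0.8, -0.7, -0.4]
opening: 0.0158
t: 5.93
tool_pos: [0.3732, 0.3965, 0.3393]
tcp_rot: [[-0.138, -0.0, 0.99], [-0.99, -0.001, -0.138], [0.001, -1.0, -0.0]]
ft_force: [-0.0, -1.1, -0.9]
opening: 0.0157
[0.37321092 0.39485716 0.33976089] [ 4.03325929e+01  1.58276701e+01  7.72472871e+01 -2.45930864e-02
  8.69634895e+01  1.38333584e+02]
```

View pics/side5.png

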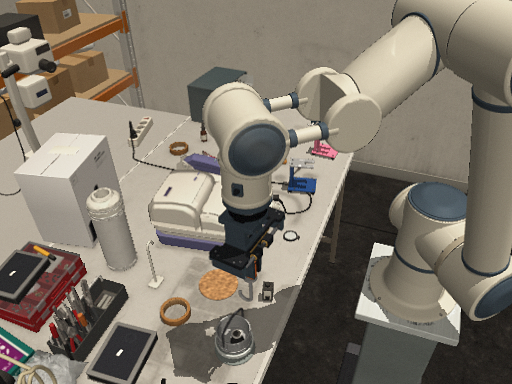

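View pics/top5.png

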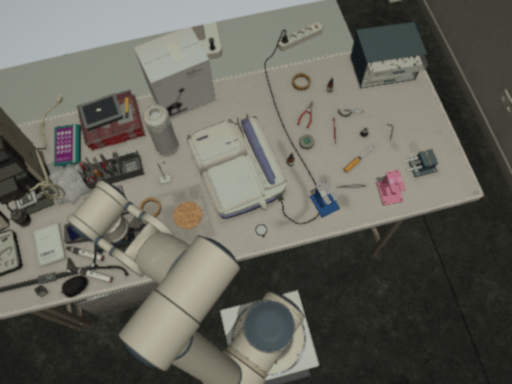

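```bash
python3 -m inch '[[0,2,0,0,1.2],[0,5,0,0,1.2],[0,8.5,0,0,1.2],[0,11.5,0,0,1.2],[0,13.2,0,0,1.2]]' 40;  python3 -m inch '[[0,0.2,0,0,1.2],[0,0.2,0,0,1.2],[0,0.2,0,0,1.2]]' 40; python3 - <<'E'
from h import *
q=arm.sense();p=q["tool_pos"];r=q["tcp_rot"];print(p,q["ft_force"])
s=snap("side","side6");t=cv2.imread("pics/top5.png");s5=cv2.imread("pics/side5.png")
yaw=np.degrees(np.arctan2(r[1][2],r[0][2]));print(yaw)
L=can(.4315,.390,.035,-8)+hook(p[0],p[1],p[2]-.019,yaw)
draw(s,"side",L,200,245,80,115,5,"s6")
B=bracket(.4665,-.379,12.5)
a=draw(t,"top",B,300,175,45,50,12,"t6");crop(t,300,175,45,50,12,"t6b")
E
```

```text
t: 6.45
tool_pos: [0.3723, 0.3934, 0.2053]
tcp_rot: [[-0.14, -0.002, 0.99], [-0.99, -0.002, -0.14], [0.003, -1.0, -0.002]]
ft_force: [-0.5, -0.3, -1.9]
opening: 0.0159
t: 6.7
tool_pos: [0.3739, 0.3959, 0.2074]
tcp_rot: [[-0.14, 0.001, 0.99], [-0.99, 0.001, -0.14], [-0.001, -1.0, 0.001]]
ft_force: [0.3, 0.4, -0.2]
opening: 0.0159
[0.37390136 0.39586654 0.20737168] [ 0.32203623  0.43588763 -0.16304316]
-8.025439692001555
```

View pics/s6.png

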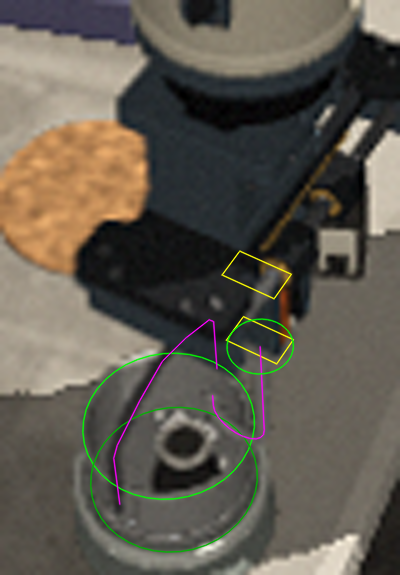

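View pics/t6.png

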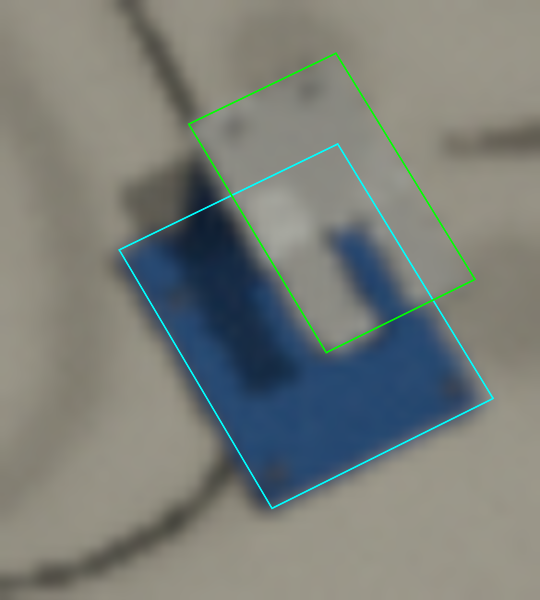

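```bash
python3 - <<'E'
from h import *
s=cv2.imread("pics/side6.png")
s=cv2.convertScaleAbs(s,alpha=1.8)
crop(s,205,285,65,70,8,"s6b")
E
```

```text
(no output)
```

View pics/s6b.png

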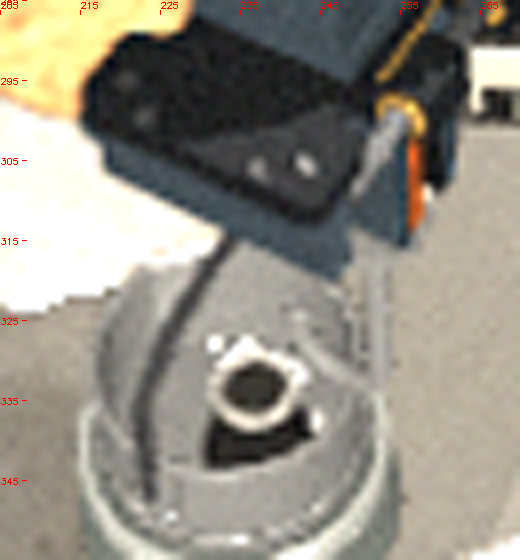

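```bash
python3 -m inch '[[0,0,0.7,0,1.2],[-0.1,0,1.6,0,1.2],[-0.2,0,2.6,0,1.2],[-0.2,0,3.6,0,1.2],[-0.2,0,4.3,0,1.2]]' 40;  python3 -m inch '[[0,0,0,0,1.2],[0,0,0,0,1.2]]' 40; python3 - <<'E'
from h import *
s=snap("side","side7");q=arm.sense();print(q["tool_pos"],q["ft_force"])
s=cv2.convertScaleAbs(s,alpha=1.8)
crop(s,205,285,65,70,8,"s7b")
E
```

```text
t: 7.17
tool_pos: [0.4177, 0.3921, 0.206]
tcp_rot: [[-0.139, 0.001, 0.99], [-0.99, 0.0, -0.139], [-0.0, -1.0, 0.001]]
ft_force: [-0.3, -0.4, -0.9]
opening: 0.0157
t: 7.33
tool_pos: [0.4164, 0.392, 0.2057]
tcp_rot: [[-0.14, -0.0, 0.99], [-0.99, -0.0, -0.14], [0.0, -1.0, -0.0]]
ft_force: [0.5, -0.0, -1.8]
opening: 0.0159
[0.41588317 0.39204583 0.20574503] [-0.47232156 -0.43265936 -1.7909048 ]
```

View pics/s7b.png

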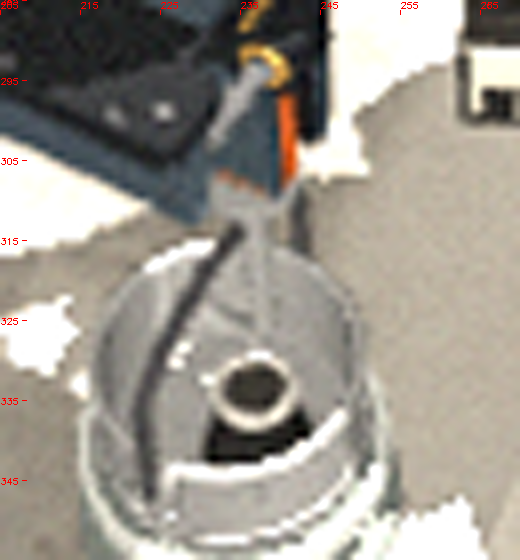

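```bash
python3 - <<'E'
from h import *
s=cv2.convertScaleAbs(cv2.imread("pics/side7.png"),alpha=1.8)
L=can(.4315,.390,.035,-8)[2:]+hook(.4162,.392,.1867,-8)[2:]
draw(s,"side",L,205,290,50,60,10,"s7c")
E
```

View pics/s7c.png

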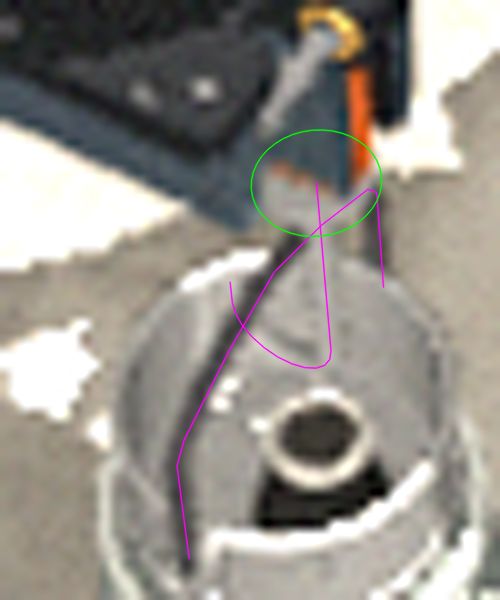

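```bash
python3 -m inch '[[0,-0.4,0,0,1.2],[0,-0.9,0,0,1.2],[0,-1.4,0,0,1.2],[0,-1.8,0,0,1.2],[0,-2.0,0,0,1.2]]' 40;  python3 -m inch '[[0,0,0,0,1.2],[0,0,0,0,1.2]]' 40; python3 - <<'E'
from h import *
s=snap("side","side8");q=arm.sense();print(q["tool_pos"],q["ft_force"])
s=cv2.convertScaleAbs(s,alpha=1.8)
crop(s,205,285,65,70,8,"s8b")
E
```

```text
t: 7.8
tool_pos: [0.4161, 0.3925, 0.227]
tcp_rot: [[-0.139, 0.001, 0.99], [-0.99, 0.001, -0.139], [-0.001, -1.0, 0.001]]
ft_force: [-0.2, 0.6, -0.5]
opening: 0.0157
t: 7.97
tool_pos: [0.4159, 0.3922, 0.2261]
tcp_rot: [[-0.139, 0.0, 0.99], [-0.99, 0.0, -0.139], [-0.0, -1.0, 0.0]]
ft_force: [-0.2, -0.5, -0.3]
opening: 0.0151
[0.41586766 0.39215836 0.22586482] [ 0.28524788 -0.64503422 -1.90358726]
```

View pics/s8b.png

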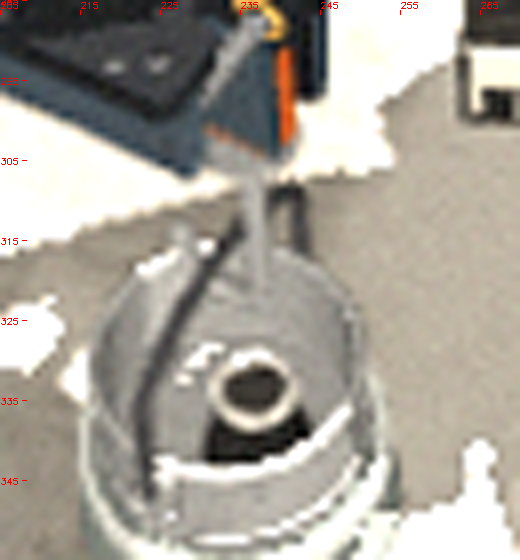

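```bash
python3 -m inch '[[0,-0.4,0,0,1.2],[0,-0.7,0,0,1.2],[0,-0.9,0,0,1.2],[0,-1.1,0,0,1.2],[0,-1.3,0,0,1.2]]' 50;  python3 -m inch '[[0,-0.2,0,0,1.2],[0,-0.4,0,0,1.2],[0,-0.6,0,0,1.2],[0,-0.8,0,0,1.2],[0,-1,0,0,1.2]]' 50; python3 - <<'E'
from h import *
s=snap("side","side9");q=arm.sense();print(q["tool_pos"],q["ft_force"])
s=cv2.convertScaleAbs(s,alpha=1.5)
crop(s,195,270,75,90,7,"s9b")
E
```

```text
t: 8.43
tool_pos: [0.4158, 0.392, 0.2389]
tcp_rot: [[-0.139, -0.001, 0.99], [-0.99, -0.0, -0.139], [0.0, -1.0, -0.0]]
ft_force: [-0.0, -0.3, -5.8]
opening: 0.016
t: 8.85
tool_pos: [0.4159, 0.3922, 0.2491]
tcp_rot: [[-0.139, -0.0, 0.99], [-0.99, -0.0, -0.139], [0.0, -1.0, -0.0]]
ft_force: [-0.2, 0.2, -5.0]
opening: 0.0158
[0.41608802 0.39228019 0.24947076] [ 0.05544862  0.06764352 -3.71958438]
```

View pics/s9b.png

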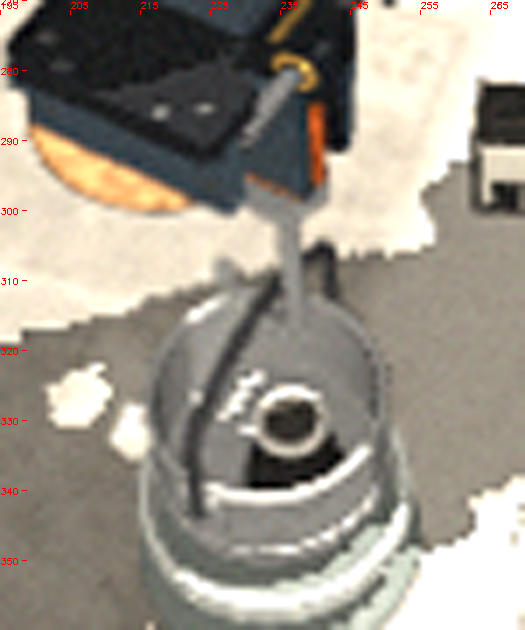

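```bash
python3 -m inch '[[0,-0.4,0,0,1.2],[0,-1.0,0,0,1.2],[0,-1.8,0,0,1.2],[0,-2.6,0,0,1.2],[0,-3.2,0,0,1.2]]' 50;  python3 -m inch '[[0,-0.5,0,0,1.2],[0,-0.8,0,0,1.2],[0,-1,0,0,1.2],[0,-1,0,0,1.2],[0,-1,0,0,1.2]]' 50; python3 - <<'E'
from h import *
s=snap("side","side10");q=arm.sense();print(q["tool_pos"],q["ft_force"])
s=cv2.convertScaleAbs(s,alpha=1.5)
crop(s,185,240,90,120,5,"s10b")
E
```

```text
t: 9.32
tool_pos: [0.4162, 0.3924, 0.2823]
tcp_rot: [[-0.139, 0.001, 0.99], [-0.99, 0.001, -0.139], [-0.001, -1.0, 0.001]]
ft_force: [-0.1, 0.0, -5.7]
opening: 0.0158
t: 9.73
tool_pos: [0.4159, 0.3921, 0.2908]
tcp_rot: [[-0.139, -0.0, 0.99], [-0.99, -0.0, -0.139], [0.0, -1.0, -0.0]]
ft_force: [0.4, -0.8, -5.4]
opening: 0.0157
[0.41583067 0.39207516 0.29062796] [-1.20293521  0.20888137 -5.69325023]
```

View pics/s10b.png

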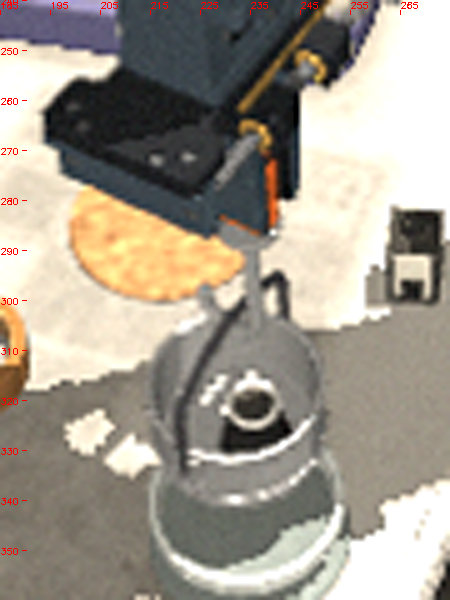

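```bash
python3 -m inch '[[0.08,0,0.08,0,1.2],[0.24,0,0.24,0,1.2],[0.48,0,0.48,0,1.2],[0.8,0,0.8,0,1.2],[1.2,0,1.2,0,1.2]]' 50;  python3 -m inch '[[0.48,0,0.48,0,1.2],[1.04,0,1.05,0,1.2],[1.64,0,1.65,0,1.2],[2.24,0,2.26,0,1.2],[2.84,0,2.87,0,1.2]]' 50; python3 -m inch '[[0.6,0,0.6,0,1.2],[1.2,0,1.21,0,1.2],[1.8,0,1.82,0,1.2],[2.4,0,2.43,0,1.2],[3.0,0,3.03,0,1.2]]' 50; python3 -m inch '[[0.6,0,0.6,0,1.2],[1.2,0,1.21,0,1.2],[1.8,0,1.82,0,1.2],[2.4,0,2.43,0,1.2],[3.0,0,3.03,0,1.2]]' 50
```

```text
t: 10.2
tool_pos: [0.4264, 0.3783, 0.2909]
tcp_rot: [[-0.139, -0.0, 0.99], [-0.99, -0.0, -0.139], [0.0, -1.0, -0.0]]
ft_force: [0.1, 0.8, -5.0]
opening: 0.0157
t: 10.62
tool_pos: [0.4513, 0.3456, 0.2909]
tcp_rot: [[-0.139, 0.0, 0.99], [-0.99, -0.0, -0.139], [0.0, -1.0, 0.0]]
ft_force: [0.4, -0.9, -5.0]
opening: 0.0159
t: 11.03
tool_pos: [0.477, 0.3119, 0.2909]
tcp_rot: [[-0.139, -0.0, 0.99], [-0.99, -0.0, -0.139], [0.0, -1.0, -0.0]]
ft_force: [-0.6, -0.3, -5.4]
opening: 0.0154
t: 11.45
tool_pos: [0.5029, 0.278, 0.2909]
tcp_rot: [[-0.139, -0.0, 0.99], [-0.99, 0.0, -0.139], [-0.0, -1.0, -0.0]]
ft_force: [-0.5, 0.1, -4.8]
opening: 0.0157
```

```bash
python3 -m inch '[[0.6,0,0.6,0,1.2],[1.2,0,1.21,0,1.2],[1.8,0,1.82,0,1.2],[2.4,0,2.43,0,1.2],[3.0,0,3.03,0,1.2]]' 50; python3 -m inch '[[0.6,0,0.6,0,1.2],[1.16,0,1.17,0,1.2],[1.66,0,1.68,0,1.2],[2.1,0,2.13,0,1.2],[2.48,0,2.5,0,1.2]]' 50;  python3 -m inch '[[0.3,0,0.3,0,1.2],[0.52,0,0.52,0,1.2],[0.68,0,0.68,0,1.2],[0.76,0,0.77,0,1.2],[0.8,0,0.82,0,1.2]]' 50; python3 -m inch '[[0,0,0,0,1.2],[0,0,0,0,1.2],[0,0,0,0,1.2],[0,0,0,0,1.2],[0,0,0,0,1.2]]' 50; python3 - <<'E'
from h import *
s=snap("side","side11");t=snap("top","top11");q=arm.sense();p=q["tool_pos"];print(p,q["ft_force"])
L=can(p[0]+.0149,p[1]-.0021,p[2]-.019-.081+.003-.105,-8)+mat(.571,.2055)
draw(s,"side",L,175,200,90,120,5,"s11b")
E
```

```text
t: 11.87
tool_pos: [0.5287, 0.2441, 0.2909]
tcp_rot: [[-0.139, 0.0, 0.99], [-0.99, -0.0, -0.139], [0.0, -1.0, 0.0]]
ft_force: [0.8, 0.2, -5.6]
opening: 0.016
t: 12.28
tool_pos: [0.55, 0.2162, 0.2909]
tcp_rot: [[-0.139, 0.0, 0.99], [-0.99, -0.0, -0.139], [0.0, -1.0, 0.0]]
ft_force: [-0.2, 0.1, -5.4]
opening: 0.0158
t: 12.7
tool_pos: [0.5565, 0.2077, 0.2909]
tcp_rot: [[-0.139, -0.0, 0.99], [-0.99, 0.0, -0.139], [-0.0, -1.0, -0.0]]
ft_force: [0.2, -1.0, -5.1]
opening: 0.0157
t: 13.12
tool_pos: [0.5564, 0.2078, 0.2909]
tcp_rot: [[-0.139, -0.0, 0.99], [-0.99, 0.0, -0.139], [-0.0, -1.0, -0.0]]
ft_force: [0.5, 1.5, -5.4]
opening: 0.0158
[0.55645827 0.20778255 0.2909258 ] [-0.04927929 -0.51166844 -4.93641114]
```

View pics/s11b.png

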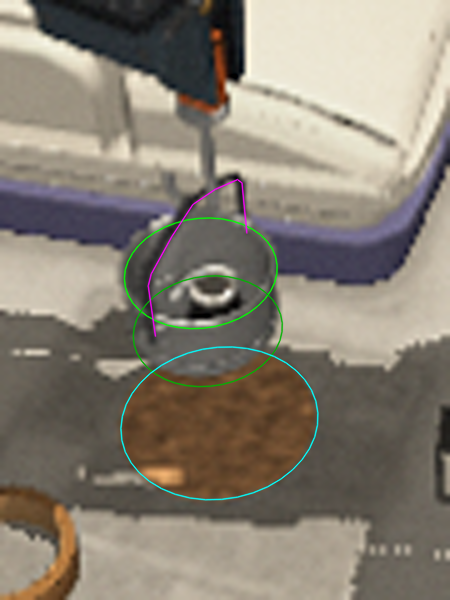

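View pics/top11.png

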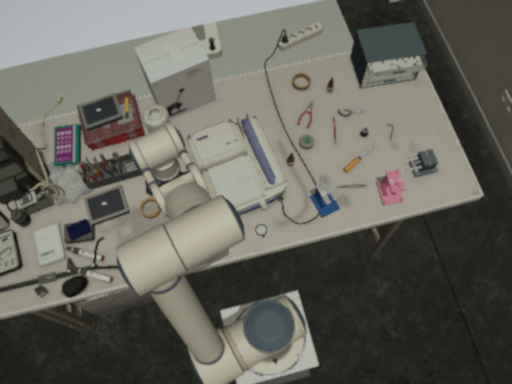

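```bash
python3 -m inch '[[0,0.3,0,0,1.2],[0,1.0,0,0,1.2],[0,1.9,0,0,1.2],[0,2.8,0,0,1.2],[0,3.7,0,0,1.2]]' 50;  python3 -m inch '[[0,0.9,0,0,1.2],[0,1.7,0,0,1.2],[0,2.4,0,0,1.2],[0,2.9,0,0,1.2],[0,3.2,0,0,1.2]]' 50; python3 -m inch '[[0,0,0,0,1.2],[0,0,0,0,1.2],[0,0,0,0,1.2],[0,0,0,0,1.2]]' 50; python3 - <<'E'
from h import *
s=snap("side","side12");q=arm.sense();p=q["tool_pos"];print(p,q["ft_force"])
L=can(p[0]+.0149,p[1]-.0021,p[2]-.019-.081+.003-.105,-8)+mat(.571,.2055)
draw(s,"side",L,180,210,90,110,5,"s12b")
E
```

```text
t: 13.63
tool_pos: [0.5562, 0.2076, 0.2525]
tcp_rot: [[-0.139, -0.001, 0.99], [-0.99, -0.0, -0.139], [0.0, -1.0, -0.001]]
ft_force: [0.1, -0.1, -4.5]
opening: 0.0158
t: 14.05
tool_pos: [0.5563, 0.2077, 0.2211]
tcp_rot: [[-0.139, -0.001, 0.99], [-0.99, -0.0, -0.139], [0.0, -1.0, -0.001]]
ft_force: [0.9, 0.2, -5.1]
opening: 0.0155
t: 14.38
tool_pos: [0.5568, 0.2078, 0.2224]
tcp_rot: [[-0.139, 0.001, 0.99], [-0.99, 0.0, -0.139], [-0.0, -1.0, 0.001]]
ft_force: [-1.2, 0.9, -6.7]
opening: 0.0158
[0.55670757 0.20776715 0.22233733] [-0.20283699  0.01649114 -4.85689977]
```

View pics/s12b.png

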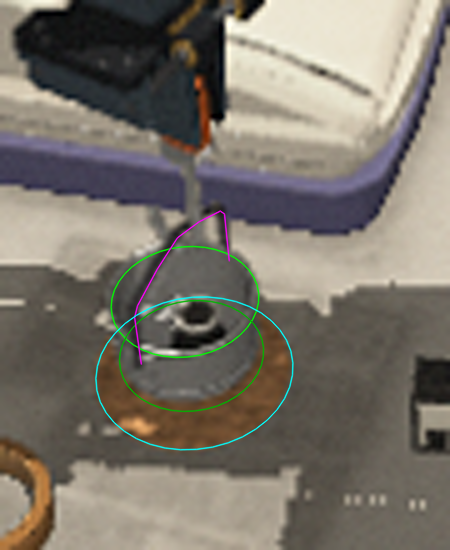

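```bash
python3 -m inch '[[-0.1,0.2,0,0,1.2],[-0.25,0.5,-0.1,0,1.2],[-0.4,0.8,-0.2,0,1.2],[-0.4,1.0,-0.2,0,1.2],[-0.4,1.2,-0.2,0,1.2]]' 50;  python3 -m inch '[[0,0.2,0,0,1.2],[0,0.4,0,0,1.2],[0,0.5,0,0,1.2],[0,0.6,0,0,1.2],[0,0.7,0,0,1.2]]' 50
```

```text
t: 14.85
tool_pos: [0.5549, 0.2121, 0.2095]
tcp_rot: [[-0.139, -0.0, 0.99], [-0.99, -0.0, -0.139], [0.0, -1.0, -0.0]]
ft_force: [0.1, 0.3, -4.7]
opening: 0.0155
t: 15.27
tool_pos: [0.5553, 0.212, 0.2031]
tcp_rot: [[-0.139, 0.001, 0.99], [-0.99, 0.0, -0.139], [-0.0, -1.0, 0.001]]
ft_force: [-0.2, 0.5, -0.9]
opening: 0.0156
```

```bash
python3 -m inch '[[0,0.4,0,0,1.2],[0,0.9,0,0,1.2],[0,1.4,0,0,1.2],[0,1.9,0,0,1.2],[0,2.2,0,0,1.2]]' 50;python3 -m inch '[[0,0,0,0,1.2],[0,0,0,0,1.2]]' 50; python3 - <<'E'
from h import *
s=snap("side","side13");q=arm.sense();p=q["tool_pos"];print(p,q["ft_force"])
crop(cv2.convertScaleAbs(s,alpha=1.5),185,230,70,75,7,"s13")
L=can(.571,.2055,.005,-8)[:1]+can(.571,.2055,.005,-8)[1:]+mat(.571,.2055)+hook(p[0],p[1],p[2]-.019,-8)[2:]
draw(s,"side",L,185,230,70,75,7,"s13b")
E
```

```text
t: 15.68
tool_pos: [0.5547, 0.2118, 0.18]
tcp_rot: [[-0.139, -0.001, 0.99], [-0.99, -0.0, -0.139], [0.0, -1.0, -0.001]]
ft_force: [0.6, -0.2, -2.1]
opening: 0.0157
t: 15.85
tool_pos: [0.555, 0.2119, 0.1807]
tcp_rot: [[-0.139, -0.0, 0.99], [-0.99, -0.0, -0.139], [0.0, -1.0, -0.0]]
ft_force: [-0.4, 0.4, -0.7]
opening: 0.0159
[0.55517253 0.21197566 0.18095361] [-1.0754679   0.31578745  0.03883213]
```

View pics/s13.png

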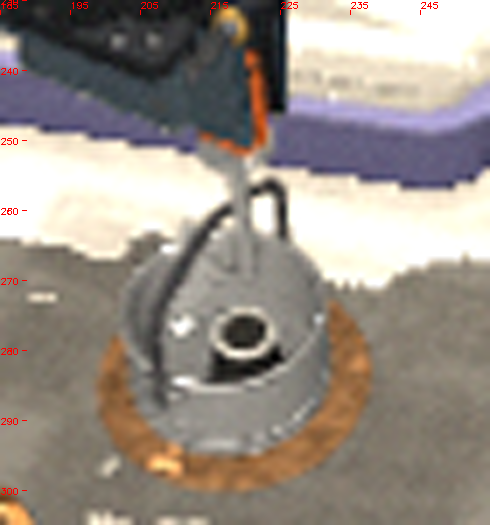

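View pics/s13b.png

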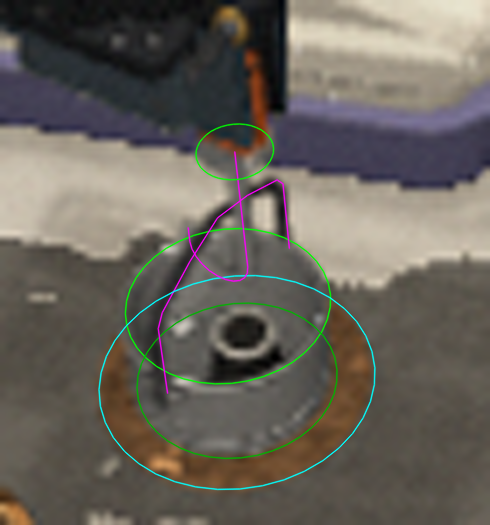

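```bash
python3 -m inch '[[0,0.3,0,0,1.2],[0,0.5,0,0,1.2],[0,0.5,0,0,1.2],[0,0.5,-0.5,0,1.2],[0,0.5,-1.2,0,1.2]]' 50;python3 -m inch '[[0,0,-0.7,0,1.2],[0,0,-1.3,0,1.2],[0,0,-1.9,0,1.2],[0,0,-2.5,0,1.2],[0,0,-3.2,0,1.2]]' 50; python3 - <<'E'
from h import *
s=snap("side","side14");q=arm.sense();p=q["tool_pos"];print(p,q["ft_force"])
crop(cv2.convertScaleAbs(s,alpha=1.5),185,230,70,75,7,"s14")
E
```

```text
t: 16.32
tool_pos: [0.5431, 0.2136, 0.1759]
tcp_rot: [[-0.139, 0.0, 0.99], [-0.99, 0.0, -0.139], [-0.0, -1.0, 0.0]]
ft_force: [-0.6, 0.5, -1.3]
opening: 0.0157
t: 16.73
tool_pos: [0.511, 0.2182, 0.176]
tcp_rot: [[-0.139, 0.0, 0.99], [-0.99, 0.0, -0.139], [-0.0, -1.0, 0.0]]
ft_force: [0.3, 0.4, -1.1]
opening: 0.0161
[0.50956451 0.21825653 0.17592205] [-0.87770598  1.49573585 -0.92074472]
```

View pics/s14.png

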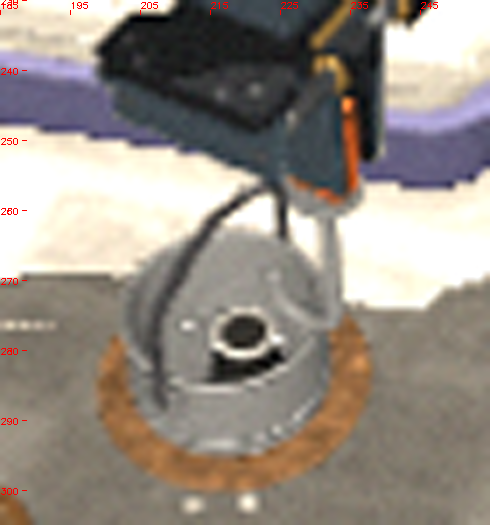

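```bash
python3 -m inch '[[0,0,-1.2,0,1.2],[0,0,-2.6,0,1.2],[0,0,-4,0,1.2],[0,0,-5,0,1.2],[0,0,-5,0,1.2]]' 50;python3 -m inch '[[0,-2,0,0,1.2],[0,-5.5,0,0,1.2],[0,-9.5,0,0,1.2],[0,-13.5,0,0,1.2],[0,-16.5,-0.5,0,1.2]]' 50; python3 - <<'E'
from h import *
s=snap("side","side15");q=arm.sense();p=q["tool_pos"];print(p,q["tcp_rot"],q["ft_force"])
L=can(.573,.2035,.005,-8)+mat(.571,.2055)
draw(s,"side",L,185,230,70,75,7,"s15")
E
```

```text
t: 17.2
tool_pos: [0.4597, 0.2251, 0.1759]
tcp_rot: [[-0.138, -0.001, 0.99], [-0.99, -0.0, -0.138], [0.0, -1.0, -0.001]]
ft_force: [0.3, -1.0, -1.0]
opening: 0.016
t: 17.62
tool_pos: [0.4582, 0.2257, 0.3444]
tcp_rot: [[-0.139, 0.003, 0.99], [-0.99, 0.001, -0.139], [-0.001, -1.0, 0.003]]
ft_force: [0.5, 1.1, -0.9]
opening: 0.0161
[0.45888444 0.22653114 0.3493014 ] [[-0.13880391  0.00926762  0.99027652]
 [-0.99030908  0.0033722  -0.13884004]
 [-0.00462613 -0.99995137  0.00870973]] [0.37876032 0.46490764 5.50374158]
```

View pics/s15.png

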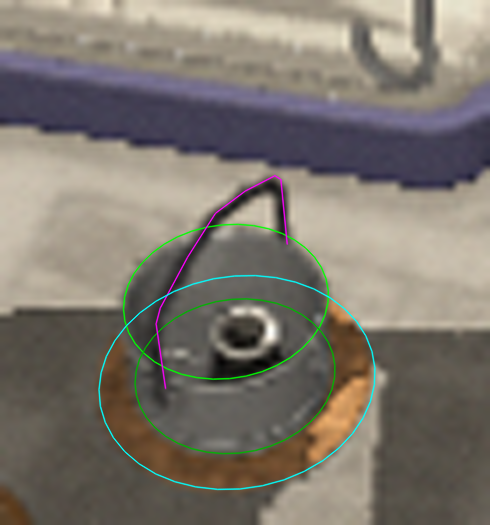

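```bash
python3 -m inch '[[1.5,-0.5,-1.5,0,1.2],[4.5,-1,-3,0,1.2],[8.2,-1,-4.5,0,1.2],[12.2,-1,-5,0,1.2],[16.2,-1,-5,0,1.2]]' 50;python3 -m inch '[[4,0,0,0,1.2],[8,0,0,0,1.2],[12,0,0,0,1.2],[16,0,0,0,1.2],[20,0,0,0,1.2]]' 50
```

```text
t: 18.08
tool_pos: [0.3835, 0.0713, 0.3509]
tcp_rot: [[-0.137, 0.001, 0.991], [-0.991, -0.0, -0.137], [-0.0, -1.0, 0.001]]
ft_force: [2.2, -1.1, -1.2]
opening: 0.0158
t: 18.5
tool_pos: [0.3567, -0.1279, 0.351]
tcp_rot: [[-0.139, 0.001, 0.99], [-0.99, -0.0, -0.139], [0.0, -1.0, 0.001]]
ft_force: [1.9, -0.0, -0.6]
opening: 0.0153
```

```bash
python3 -m inch '[[4,0,0.5,0,1.2],[8,0,1.5,0,1.2],[12,0,2.5,0,1.2],[16,0,3.5,0,1.2],[20,0,4.5,0,1.2]]' 50
```

```text
t: 18.92
tool_pos: [0.3738, -0.3327, 0.3507]
tcp_rot: [[-0.139, 0.0, 0.99], [-0.99, -0.0, -0.139], [0.0, -1.0, 0.0]]
ft_force: [1.4, 0.2, -0.9]
opening: 0.0161
```

```bash
python3 -m inch '[[3,0,0.3,-0.07,1.2],[5.3,0,0.7,-0.14,1.2],[6.4,0,0.9,-0.22,1.2],[6.6,0,0.9,-0.3,1.2],[6.6,0,0.9,-0.358,1.2]]' 50; python3 -m inch '[[0,3,0,0,1.2],[0,7,0,0,1.2],[0,11,0,0,1.2],[0,14,0,0,1.2],[0,15,0,0,1.2]]' 50;python3 -m inch '[[0,0,0,0,1.2],[0,0,0,0,1.2],[0,0,0,0,1.2]]' 50; python3 - <<'E'
from h import *
s=snap("side","side16");q=arm.sense();p=q["tool_pos"];r=q["tcp_rot"];print(p,q["ft_force"])
y=np.degrees(np.arctan2(r[1][2],r[0][2]));print(y)
d=np.array([np.cos(np.radians(12.5)),np.sin(np.radians(12.5))]);e=np.array([.4665,-.379])-p[:2];print("along",e@d,"lat",e@[-d[1],d[0]])
L=bracket(.4665,-.379,12.5)+hook(p[0],p[1],p[2]-.019,y)
draw(s,"side",L,280,110,65,85,7,"s16")
E
```

```text
t: 19.33
tool_pos: [0.3737, -0.3982, 0.3502]
tcp_rot: [[0.22, -0.0, 0.975], [-0.975, 0.0, 0.22], [-0.0, -1.0, -0.0]]
ft_force: [-0.6, 0.6, -1.3]
opening: 0.0157
t: 19.75
tool_pos: [0.3724, -0.3952, 0.1966]
tcp_rot: [[0.217, -0.004, 0.976], [-0.976, 0.005, 0.217], [-0.005, -1.0, -0.003]]
ft_force: [-0.0, 2.0, -1.5]
opening: 0.0156
t: 20.0
tool_pos: [0.3747, -0.3979, 0.2029]
tcp_rot: [[0.217, 0.002, 0.976], [-0.976, -0.003, 0.217], [0.003, -1.0, 0.001]]
ft_force: [-0.0, 0.4, -1.0]
opening: 0.0157
[ 0.37469897 -0.3978948   0.20292518] [ 0.10098233 -0.37183416 -0.86489083]
12.53697248692624
along 0.09371456278321466 lat -0.0014224624677957147
```

View pics/s16.png

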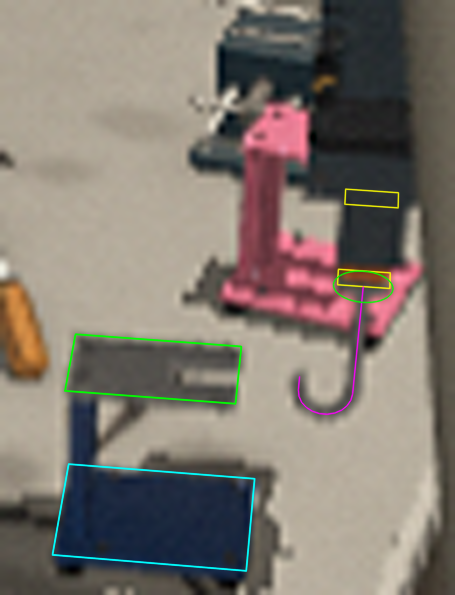

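```bash
python3 -m inch '[[0.1,1,0,0,1.2],[0.14,2.5,0,0,1.2],[0.14,4,0,0,1.2],[0.14,5,0,0,1.2],[0.14,5.4,0,0,1.2]]' 50;python3 -m inch '[[0,0,0,0,1.2],[0,0,0,0,1.2],[0,0,0,0,1.2],[0,0,0,0,1.2]]' 50; python3 - <<'E'
from h import *
q=arm.sense();p=q["tool_pos"];print(p,q["ft_force"])
d=np.array([np.cos(np.radians(12.5)),np.sin(np.radians(12.5))]);e=np.array([.4664,-.3789])-p[:2];print("along",e@d,"lat",e@[-d[1],d[0]])
s=snap("side","side17")
L=bracket(.4665,-.379,12.5)+hook(p[0],p[1],p[2]-.019,12.5)[2:]
draw(s,"side",L,280,130,65,70,8,"s17")
E
```

```text
t: 20.47
tool_pos: [0.3739, -0.3978, 0.1458]
tcp_rot: [[0.217, -0.001, 0.976], [-0.976, 0.001, 0.217], [-0.001, -1.0, -0.0]]
ft_force: [0.4, 1.0, -1.4]
opening: 0.0155
t: 20.8
tool_pos: [0.3745, -0.3985, 0.1476]
tcp_rot: [[0.217, 0.001, 0.976], [-0.976, -0.001, 0.217], [0.001, -1.0, 0.001]]
ft_force: [-0.4, -0.5, -1.6]
opening: 0.0156
[ 0.37447436 -0.3985413   0.14761467] [-0.35754189 -0.48463536 -1.62363075]
along 0.09399778982729581 lat -0.0007206309326153598
```

View pics/s17.png

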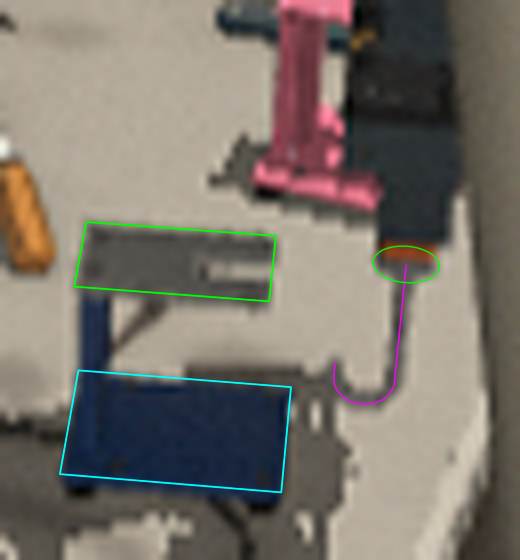

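```bash
python3 -m inch '[[0.07,0,1,0,1.2],[0.07,0,2.5,0,1.2],[0.07,0,4,0,1.2],[0.07,0,5.2,0,1.2],[0.07,0,6.2,0,1.2]]' 50;python3 -m inch '[[0,0,1,0,1.2],[0,0,1.9,0,1.2],[0,0,2.6,0,1.2],[0,0,3.1,0,1.2],[0,0,3.2,0,1.2]]' 50;python3 -m inch '[[0,0,0,0,1.2],[0,0,0,0,1.2],[0,0,0,0,1.2]]' 50; python3 - <<'E'
from h import *
q=arm.sense();p=q["tool_pos"];print(p,q["ft_force"])
d=np.array([np.cos(np.radians(12.5)),np.sin(np.radians(12.5))]);e=np.array([.4664,-.3789])-p[:2];print("along",e@d,"lat",e@[-d[1],d[0]])
s=snap("side","side18")
L=bracket(.4665,-.379,12.5)+hook(p[0],p[1],p[2]-.019,12.5)[2:]
draw(s,"side",L,275,130,65,70,8,"s18")
E
```

```text
t: 21.27
tool_pos: [0.4369, -0.3848, 0.1469]
tcp_rot: [[0.218, 0.0, 0.976], [-0.976, -0.0, 0.218], [0.0, -1.0, 0.0]]
ft_force: [-0.6, 0.7, -1.3]
opening: 0.0158
t: 21.68
tool_pos: [0.4668, -0.3783, 0.1468]
tcp_rot: [[0.217, 0.0, 0.976], [-0.976, 0.0, 0.217], [0.0, -1.0, 0.0]]
ft_force: [-0.9, -0.2, -1.2]
opening: 0.0157
t: 21.93
tool_pos: [0.4656, -0.3786, 0.1469]
tcp_rot: [[0.217, -0.0, 0.976], [-0.976, 0.0, 0.217], [-0.0, -1.0, -0.0]]
ft_force: [-0.6, 0.3, -1.6]
opening: 0.0158
[ 0.46564574 -0.37856286  0.14693258] [-0.57044561  0.33633859 -1.58001135]
along 0.0006634102096128279 lat -0.0004923990373401332
```

View pics/s18.png

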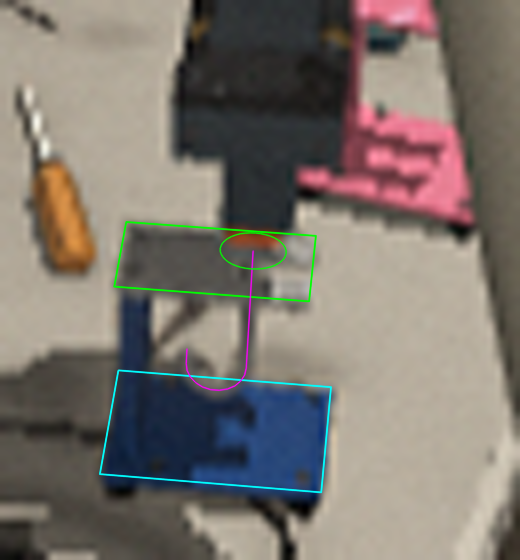

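Seated position reached with no lateral force, so I'm lowering until the flange carries load.

```bash
python3 -m inch '[[0,0.2,0,0,1.2],[0,0.4,0,0,1.2],[0,0.5,0,0,1.2],[0,0.6,0,0,1.2],[0,0.7,0,0,1.2]]' 50;python3 -m inch '[[0,0,0,0,1.2],[0,0.05,0,0,1.2],[0,0.1,0,0,1.2]]' 30;python3 -m inch '[[0,0,0,0,1.2],[0,0,0,0,1.2],[0,0,0,0,1.2]]' 10
```

```text
t: 22.4
tool_pos: [0.466, -0.3784, 0.1397]
tcp_rot: [[0.217, -0.0, 0.976], [-0.976, 0.0, 0.217], [-0.0, -1.0, -0.0]]
ft_force: [-0.2, -0.4, -2.3]
opening: 0.0154
t: 22.65
tool_pos: [0.4661, -0.3785, 0.1389]
tcp_rot: [[0.217, 0.0, 0.976], [-0.976, -0.0, 0.217], [0.0, -1.0, 0.0]]
ft_force: [0.5, -0.0, -0.9]
opening: 0.0157
t: 22.9
tool_pos: [0.4661, -0.3784, 0.1389]
tcp_rot: [[0.217, 0.0, 0.976], [-0.976, 0.0, 0.217], [-0.0, -1.0, 0.0]]
ft_force: [-0.0, -0.0, -0.9]
opening: 0.0157
```

```bash
python3 -m inch '[[0,0.05,0,0,1.2],[0,0.1,0,0,1.2],[0,0.1,0,0,1.2]]' 10;python3 -m inch '[[0,0.05,0,0,1.2],[0,0.05,0,0,1.2],[0,0.05,0,0,1.2]]' 5
```

```text
t: 23.15
tool_pos: [0.4662, -0.3785, 0.1387]
tcp_rot: [[0.217, 0.0, 0.976], [-0.976, -0.0, 0.217], [0.001, -1.0, 0.0]]
ft_force: [-3.0, 2.7, 10.8]
opening: 0.0162
t: 23.4
tool_pos: [0.4662, -0.3784, 0.138]
tcp_rot: [[0.217, 0.0, 0.976], [-0.976, -0.0, 0.217], [0.0, -1.0, 0.0]]
ft_force: [-0.1, 1.8, 7.7]
opening: 0.0156
```

Flange seated, with upward contact force. I'm opening the fingers.

```bash
python3 -m inch '[[0,0,0,0,1.7],[0,0,0,0,2.0],[0,0,0,0,2.5],[0,0,0,0,3.5],[0,0,0,0,5]]' 5;python3 -m inch '[[0,0,0,0,7],[0,0,0,0,7],[0,0,0,0,7],[0,0,0,0,7],[0,0,0,0,7]]' 5; python3 - <<'E'
from h import *
q=arm.sense();p=q["tool_pos"];print(p,q["ft_force"],q["opening"])
s=snap("side","side19")
draw(s,"side",bracket(.4665,-.379,12.5)+hook(.4665,-.379,.12,12.5)[2:],275,130,65,70,8,"s19")
E
```

```text
t: 23.82
tool_pos: [0.4661, -0.3785, 0.1374]
tcp_rot: [[0.217, -0.0, 0.976], [-0.976, 0.0, 0.217], [-0.0, -1.0, -0.0]]
ft_force: [0.1, -0.4, 0.5]
opening: 0.0353
t: 24.23
tool_pos: [0.4661, -0.3784, 0.1374]
tcp_rot: [[0.217, -0.0, 0.976], [-0.976, 0.0, 0.217], [-0.0, -1.0, -0.0]]
ft_force: [-0.2, -0.1, 0.5]
opening: 0.0682
[ 0.46608986 -0.37842993  0.13742498] [-0.22442028 -0.11936121  0.45700237] 0.06821750494757586
```

View pics/s19.png

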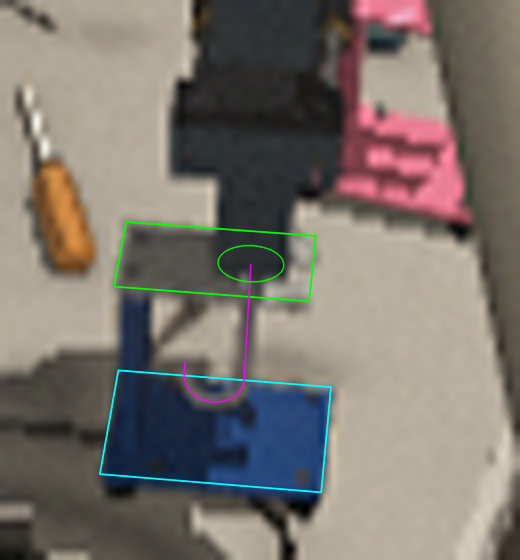

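```bash
python3 -m inch '[[0,-0.6,0,0,7],[0,-2,0,0,7],[0,-4,0,0,7],[0,-7,0,0,7],[0,-10,0,0,7]]' 5;python3 -m inch '[[0,-3,0,0,7],[0,-5,0,0,7],[0,-5,0,0,7],[0,-5,0,0,7],[0,-5,0,0,7]]' 5; python3 - <<'E'
from h import *
s=snap("side","side20")
a=draw(s,"side",bracket(.4665,-.379,12.5)[:1]+hook(.4665,-.379,.12,12.5)[2:],275,125,65,75,6,"x")
b=draw(s,"side",can(.573,.2035,.005,-8)[1:2]+mat(.571,.2055),180,235,65,75,6,"x")
cv2.imwrite("pics/s20.png",np.hstack([a,b]))
E
```

```text
t: 24.7
tool_pos: [0.4657, -0.3781, 0.2385]
tcp_rot: [[0.217, -0.001, 0.976], [-0.976, 0.001, 0.217], [-0.001, -1.0, -0.001]]
ft_force: [0.4, -0.2, -0.2]
opening: 0.0699
t: 25.12
tool_pos: [0.4658, -0.3782, 0.2869]
tcp_rot: [[0.217, -0.001, 0.976], [-0.976, 0.001, 0.217], [-0.001, -1.0, -0.0]]
ft_force: [-0.6, -0.0, -0.2]
opening: 0.0699
```

View pics/s20.png

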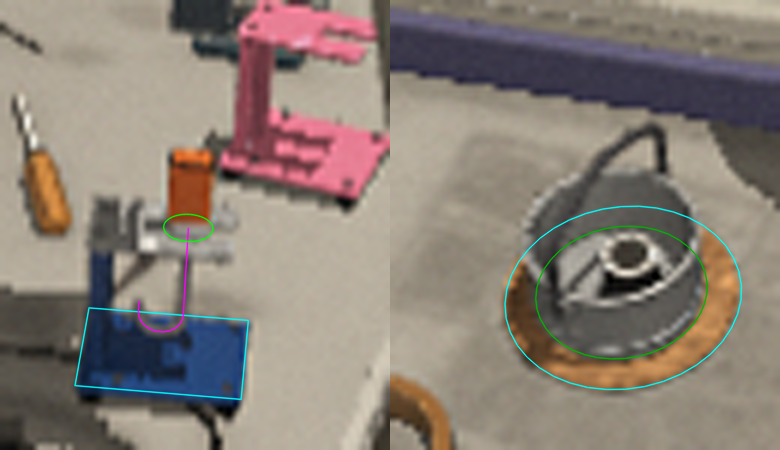

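View pics/side20.png

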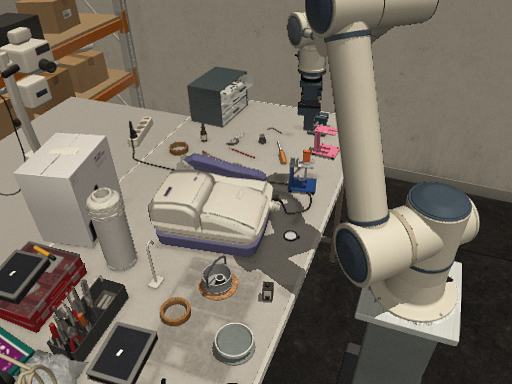

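The hook hangs upright in the blue bracket with its handle at about (306,155). The can stands on the mat with the loupe in it, at about (217,278). The stand is empty and the bystanders are where they were, so I'm handing in.

```bash
python3 - <<'E'
from plant import arm
print(arm.finish_job()); print(arm.sense()["t"],arm.sense()["ft_force"])
E
```

```text
the job is handed in; nothing more can be done
None
the job is handed in; nothing more can be done
```

The job is done and handed in at about 25 s of the 67 s allowed; no verdict is reported. I took the hook out of the blue bracket and lifted the can off the stand by its bail. I set it on the cork mat and unhooked it, then hung the hook back in its slot and let go.

**Last checks:**
- **Can:** in the last side picture it stands upright on the mat with the loupe in it, about 3 mm off the mat's centre by overlay (25 mm allowed). While it hung, it leaned slightly, roughly 0.08 rad by eye, and it straightened on landing.
- **Hook:** it hangs upright in the slot with the flange on the plate. I released it within about 1 mm of the position where I had picked it up.
- **Setting the hook down:** pressing the flange onto the plate gave about 11 N.
- **Robot:** the gripper was about 11 cm clear above the hook, with no contact force beyond sensor noise.
- **Bystanders:** none looked moved in the last side picture, though I did not measure their positions.

No check failed. The side and top cameras disagreed by about 6 mm on the mat's y position, so I used the average.

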